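Load the slotted weight on the bench tester

TASK

Take the larger of the two horseshoe-shaped slotted weights by its fin, slide it sideways onto the short capped post on the load tester's pan so that the post passes in through the weight's gap below the cap, and lower it over the centring boss until it lies flat on the pan, then let go. Feel your way gently: do not force the weight against the post or pan, and leave the small slotted weight, the glass dish and the amber jar where they are.

Things in the scene. Friction and masses are not known exactly. Their poses are not given: they have to be found in the camera images.
- weight_seat (a point): Larger slotted weight: steel horseshoe, 0.5 to 0.72 kg, 82 long (x), 68 wide (y), 18 mm thick, flat on the bench. Point on its underside where the post's axis is when fully home in the slot. x points out through the gap, z up. Body from x = -50 to +32 mm. Underside has a 28 mm square pocket, 8 mm deep, centred here, that fits over the boss; the wall in front of it has only the slot.
- weight_mouth (a point): Middle of the larger weight's gap between its prong tips, 30 mm ahead (+x) of weight_seat and half-way up its thickness (9 mm). The gap is 33 mm wide here, narrows evenly to 13 mm at 14 mm further in, and stays a 13 mm slot to its flat end 35 mm in (5 mm behind weight_seat). Axes as weight_seat.
- weight_fin (a point): Grip fin of the larger weight, to be pinched from above across its 12 mm thickness (y). It stands on the weight's top, 26 mm long in x, from 18 to 52 mm above the underside; this point is 42 mm above the underside and 32 mm behind weight_seat. Axes as weight_seat.
- pan_centre (a point): Top centre of the load tester's round aluminium pan, 116 mm across, top 50 mm above the bench, z up. Under it a fixed white housing 150 x 130 mm; nothing around it stands above the pan except the post. The rigid steel post, 10 mm in diameter, is set off-centre: it stands 6 to 12 mm from this point in a horizontal direction that differs each time and is not measured. Find it by feel or sight.
- tester: The same load tester, origin under its centre at bench level. The post's foot is a conical centring boss, 24 mm across at the pan, 21 mm at its top 6.5 mm above it. A cap 19 mm across, 39 to 47 mm above the pan, tops the post: too wide for the slot. So the weight slides on with its underside 6.5 to 21 mm above the pan, then is lowered. The post may be pressed with 15 N at most, the pan with 35 N.
- small_fin (a point): The small slotted weight, the same shape at 0.7 of the size (57 x 48 x 13 mm, fin top at 36 mm, slot 9 mm, too narrow for the post); a bystander. The point is at its fin, 29 mm up and 22 mm behind its slot axis; x towards its gap. It and the larger weight may have swapped places.
- dish: Open glass dish, 80 mm across, 16 mm high; a bystander. Origin at the centre of its underside.
- jar: Small amber glass jar, 44 mm across, 55 mm high; a bystander. Origin at the centre of its underside.
Not all that is in view belongs to the job. What is shaped like the part that bears weight_seat but green or yellow is not meant.

How it is judged (in metres and radians):
On the way, in this order (a step that is already met when the one before it is completed fails the run):
1. the larger weight is lifted off the bench (height (world z) of weight_seat above 0.03 m), for 0.1 s.
2. the post has come in between the prongs, with the weight above the boss and under the cap (horizontal distance between weight_seat and pan_centre below 0.018 m and z of weight_seat in the frame of pan_centre between 0.004 and 0.023 m), for 0.1 s.
At the end, for the whole second after the job is handed in: The larger slotted weight lies at rest, flat on the pan (underside within 2 mm of the pan, tilt under 0.04 rad), its slot axis within 16 mm of the pan's centre, that is with the boss in its pocket and the post in its slot, and released (horizontal distance between weight_seat and pan_centre below 0.016 m and z of weight_seat in the frame of pan_centre between -0.002 and 0.002 m and angle between weight_seat's own z axis and vertical below 0.04 rad and linear speed of weight below 0.01 m/s); the robot touches nothing.
It fails at once if the weight is forced against the post (more than 15 N) (contact force between weight and post above 15 N).
It fails at once if the weight is forced onto the tester's pan (more than 35 N) (contact force between weight and tester above 35 N).
It fails at once if the small weight, the dish or the jar is moved more than 20 mm (distance of any of small_fin, dish, jar from where it was at the start of the episode above 0.02 m).
It also fails if it takes over 67 s, if anything falls off the work surface, if the arm or the gripper's body presses on something with over 40 N, if the wrist force passes 120 N, or if a joint passes its speed limit or range.

ROBOT

A 6-joint arm with a two-finger parallel gripper is mounted at the origin on the work surface. World frame = base frame: x ahead of the robot, y to its left, z up, the work surface at z = 0. Lengths are in mm, angles in rad, forces in N, time in s.
With the tool pointing down it reaches from about 275 to 1000 mm from the base axis. Payload 8.4 kg.
Tool frame: the origin (TCP) lies on the centre line of the jaws, within the pads' length; the fingertips stand r.tip_reach ahead of it and the grasp point (between the pads) lies 11 mm behind it (r.tip_reach is the distance from the TCP to the fingertips, in mm); z points along the fingers, y is the line along which they close (so a half turn about z gives the same grasp; the last joint's range is limited). The gripper opens to 85 mm and grips with 20 to 120 N. Pads are 22 mm wide; open, the fingers measure 114 mm over their backs; the gripper's body (76 mm by 85 mm) begins 54 mm behind the grasp point. The pads swing forward as they close: fully open they stand 13 mm farther back than shut.
Start: joints at [1.338, 0.353, 1.633, -0, 1.155, -0.002], TCP at [142.971, 608.43, 239.281] pointing down, gripper open.
Joint ranges: [-2.63, 2.63], [-0.92, 2.1], [0.06, 2.66], [-1.3, 4.44], [0, 2.69], [-3.02, 3.02]. Speed limits (rad/s): [2.22, 2.22, 2.79, 3.14, 3.14, 3.14].

INTERFACE

Orientations are given as [roll, pitch, yaw] about the fixed x, y, z axes, in that order (R = Rz(yaw) Ry(pitch) Rx(roll)).
In Python, from rig import r gives the robot as it stands.
- The arm moves only by the tool carry_out, never from a script. Its argument "targets" is a list of rows, each an object with "dp": the shift along the tool's x, y, z in mm, a list of three; "yaw": the turn about the tool's z in degrees. A call has 1 to 12 rows; each row is the pose to reach, as a shift and turn from the pose commanded when the call began, along the tool's axes at that moment; what a row does not reach only later rows make up. A row lasts 1/8 s, in which the tool goes at most 62.5 mm and 10.7 degrees, less where a joint would pass 70% of its speed; a pose out of reach is approached as far as the arm can. A call with a gripper value outside its range is refused whole. "fingers" is the opening, from -1 (shut) to 1 (fully open), so that 0 is half open, set as the call begins (left out, the last holds). The fingers move at their own pace and stop on an object; "grip_force" is the grip in N (left out, the last holds). Time passes only in rows, so rows that repeat a pose let the fingers close. It gives the time, the measured TCP pose, the force, the opening and the grip force at its end, in the units of the state.
- r.sense(): the state, without advancing time (a new reading comes with each control period).
- r.grab_frame(name): name is "side" or "top"; returns the picture (420x560x3 uint8, red, green, blue); there is no depth.
- r.get_calibration(name): a dict with "fx", "fy", "cx", "cy" (pixels), "rvec" (rotation vector, rad) and "tvec" (3), from world to camera coordinates, as OpenCV has them. Camera axes: x right, y down, z forward; pixel columns grow to the right and rows downward; lengths in mm; the calibration is good to about 2 mm. A picture is of the moment at which its call begins. get_calibration takes no time and is no camera call.
- r.sign_off(): hands the job in; it is judged then, once.
The state is a dict: "clock": time; "qpos": joint angles; "qvel": joint speeds; "joint_efforts": joint torques, N m; "eef_pos": TCP position; "tcp_rot": TCP orientation; "contact_force": force on the tool from outside, world axes, zero at the start; "wrist_torque": the same for the moment, N m; "opening": opening from 0.0 (shut) to 1.0 (fully open); "grasp_force": force on a finger pad.
Only numpy, scipy, OpenCV 4.12 (cv2) and the standard library are available. Lean on these libraries where they do the work, as an engineer would, in place of code of your own. Each camera call takes 0.05 s, during which the arm holds its last target. There are 200 camera calls.

## Working session

There is one attempt and no reset: what is moved stays moved. The work goes in short steps, Python scripts to look and compute and a tool call to move; the robot and the scene stay as the last step left them, time stands still between calls to the robot, and variables do not carry over. Pictures are saved under pics/ and viewed, at most 10 in all, crops included, and the job is handed in when it is done.

Besides the shell and the picture viewer there is one more tool, called after ">>>" as name([rows], argument=value, ...), one row to a line, values as JSON. carry_out: Moves the arm, as the interface text tells. Its arguments: {"type":"object","properties":{"targets":{"type":"array","items":{"type":"object","properties":{"dp":{"type":"array","items":{"type":"number"}},"yaw":{"type":"number"}}}},"fingers":{"type":"number"},"grip_force":{"type":"number"}},"required":["targets"]}

```bash
mkdir -p pics; ls
cat > h.py <<'E'
import numpy as np, cv2
from rig import r
def cam(n):
    c=r.get_calibration(n); K=np.array([[c['fx'],0,c['cx']],[0,c['fy'],c['cy']],[0,0,1.]])
    R=cv2.Rodrigues(np.array(c['rvec'],float))[0]; return K,R,np.array(c['tvec'],float).ravel()
def ray(n,u,v,z):
    K,R,t=cam(n); d=R.T@np.linalg.solve(K,[u,v,1.]); o=-R.T@t
    return o+d*(z-o[2])/d[2]
def proj(n,p):
    K,R,t=cam(n); q=K@(R@np.array(p,float)+t); return q[:2]/q[2]
def save(img,f): cv2.imwrite('pics/'+f,img[:,:,::-1])
E
python3 - <<'E'
from h import *
a=r.grab_frame('top');b=r.grab_frame('side');save(a,'top0.png');save(b,'side0.png')
print(r.sense(),r.tip_reach)
for n in('top','side'):
    K,R,t=cam(n);print(n,K[0,0],-R.T@t,R.tolist())
E
```

```text
pics
{'clock': 0.1, 'qpos': array([ 1.33761941e+00,  3.53607968e-01,  1.63406529e+00, -2.28538919e-05,
        1.15520496e+00, -2.38228367e-03]), 'qvel': array([-0.00150227, -0.0005029 , -0.00176812,  0.00076691, -0.00079615,
       -0.00019479]), 'joint_efforts': array([ 2.33251187e-03, -6.06352973e+01, -3.42815673e+01,  5.80533901e-05,
        4.05302300e-03, -1.48387210e-05]), 'eef_pos': array([142.86753166, 608.01647001, 238.6162235 ]), 'tcp_rot': array([-3.14030705e+00,  1.78340113e-05,  2.91080727e+00]), 'contact_force': array([-0.49044424,  0.84514297, -0.24410349]), 'wrist_torque': array([-0.02901673,  0.03411655, -0.00870383]), 'grasp_force': 0.0, 'opening': 0.9994048390721709} 8.0
top 410.90385829571863 [ 530.71868665  -69.42010921 1024.17770243] [[-0.023850080802787166, -0.9994942323134242, -0.021034571968536787], [-0.9988528070077405, 0.024698160179903117, -0.04102524608683686], [0.041524012070826934, 0.02003198582085401, -0.9989366726502812]]
side 434.7917648210184 [  93.79543575 -762.43616662  602.6276286 ] [[0.8313709493314569, -0.5554932151646955, 0.01579976309003131], [-0.2918150648370851, -0.4605837160387233, -0.8382759739215294], [0.47293372954552493, 0.6923076833503655, -0.54501720984957]]
```

View pics/top0.png

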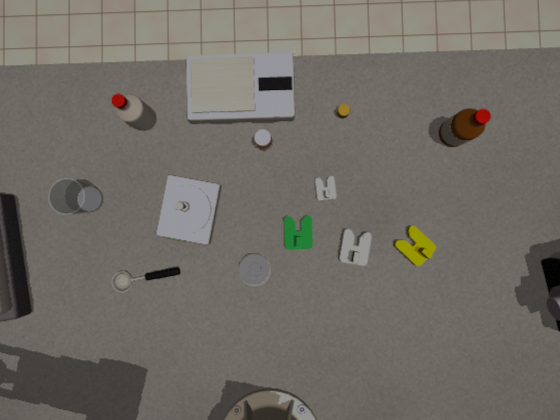

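View pics/side0.png

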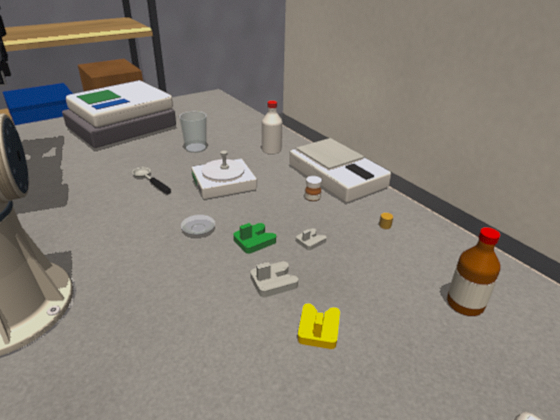

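Top view: the larger grey horseshoe is at (356,247), gap pointing up (+x). The small grey one is at (326,188), with green (298,233) and yellow (416,246) decoys. The tester pan is at (188,209) with its post cap at about (182,206). The grey one at (356,247) fits, being steel and the larger of the two. I'll confirm it in an enlarged crop and measure.

Run:
```python
from h import *
a=cv2.imread('pics/top0.png');b=cv2.imread('pics/side0.png')
c1=cv2.resize(a[222:277,326:396],None,fx=5.5,fy=5.5,interpolation=2)
c2=cv2.resize(a[172:247,150:224],None,fx=5.3,fy=4.03,interpolation=2)
c3=cv2.resize(b[250:300,240:310],None,fx=5.5,fy=5.5,interpolation=2)
c4=cv2.resize(b[145:200,188:260],None,fx=5.4,fy=5,interpolation=2)
f=lambda c:cv2.resize(c,(390,295))
cv2.imwrite('pics/crop.png',np.vstack([np.hstack([f(c1),f(c2)]),np.hstack([f(c3),f(c4)])]))
hsv=cv2.cvtColor(a,cv2.COLOR_BGR2HSV)
m=((hsv[...,2]>135)&(hsv[...,1]<50)).astype(np.uint8)
n,l,s,ce=cv2.connectedComponentsWithStats(m)
for i in range(1,n):
    if s[i,4]>60:
        x,y=ce[i]; q=cv2.findContours((l==i).astype(np.uint8),0,2)[0][0]
        print(s[i],ce[i].round(1),cv2.minAreaRect(q),ray('top',x,y,18).round(1),ray('top',x,y,50).round(1))
```

```text
[  5   0  30  16 454] [19.4  7.1] ((19.5, 7.5), (15.0, 29.0), 90.0) [1090.9  609.9   18. ] [1073.1  588.3   50. ]
[ 37   0  31  15 433] [52.   6.6] ((52.0, 7.0), (14.0, 30.0), 90.0) [1089.3  526.1   18. ] [1071.5  507.2   50. ]
[ 70   0  31  13 399] [84.9  5.9] ((85.0, 6.0), (12.0, 30.0), 90.0) [1087.9  442.2   18. ] [1070.2  425.9   50. ]
[103   0  31  12 363] [117.7   5.4] ((118.0, 5.5), (11.0, 30.0), 90.0) [1086.5  358.4   18. ] [1068.8  344.8   50. ]
[136   0  31  11 330] [150.7   4.8] ((151.0, 5.0), (10.0, 30.0), 90.0) [1084.9  274.7   18. ] [1067.3  263.8   50. ]
[168   0  32  10 296] [183.5   4.3] ((183.5, 4.5), (9.0, 31.0), 90.0) [1083.5  191.5   18. ] [1065.9  183.2   50. ]
[202   0  31   9 257] [216.6   3.7] ((217.0, 4.0), (8.0, 30.0), 90.0) [1082.1  108.    18. ] [1064.5  102.4   50. ]
[235   0  31   8 221] [249.8   3.1] ((250.0, 3.5), (7.0, 30.0), 90.0) [1080.6   24.7   18. ] [1063.1   21.7   50. ]
[268   0  32   6 190] [283.3   2.5] ((283.5, 2.5), (5.0, 31.0), 90.0) [1079.2  -59.5   18. ] [1061.7  -59.8   50. ]
[302   0  31   5 149] [316.5   1.9] ((317.0, 2.0), (4.0, 30.
[... 5076 characters left out ...]
0615234), 10.954063415527344) [567.4 189.   18. ] [566.2 180.8  50. ]
[316 176  20  24 317] [325.9 188.1] ((325.68902587890625, 187.7012481689453), (22.307172775268555, 18.66292953491211), 83.6598129272461) [ 611.  -152.8   18. ] [ 608.5 -150.1   50. ]
[340 229  31  37 683] [355.6 247.8] ((355.5, 247.0), (27.290231704711914, 33.37299346923828), 9.462322235107422) [ 463.7 -220.7   18. ] [ 465.9 -215.9   50. ]
[116 275  12  11 100] [122.  280.4] ((121.5, 280.0), (10.0, 11.0), 90.0) [397.  352.8  18. ] [401.2 339.4  50. ]
[276 392  39  28 326] [296.1 407.5] ((294.1707458496094, 406.5365905761719), (46.5397834777832, 14.680334091186523), 38.65980529785156) [ 84.9 -66.6  18. ] [ 99.1 -66.6  50. ]
```

View pics/crop.png

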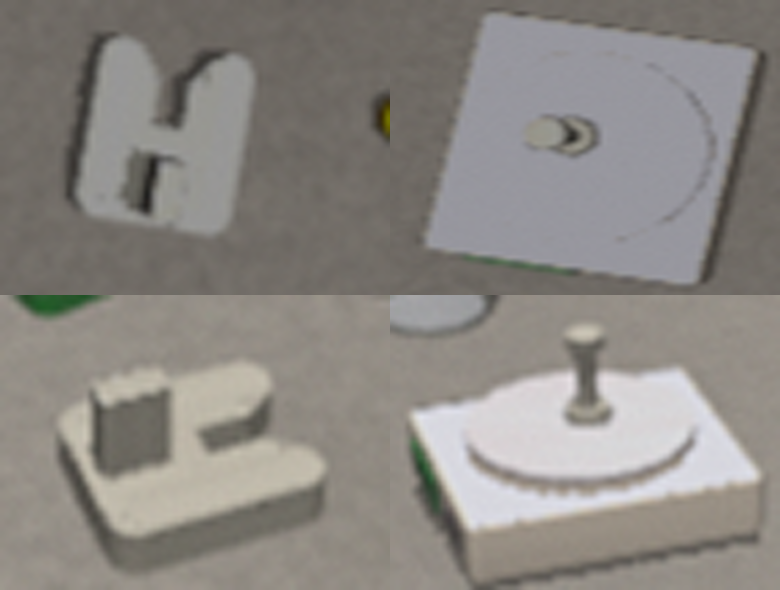

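The crop confirms the grey steel horseshoe with its upright fin (fin top at about px (356,257)). The post cap is at about (180,206) and the boss at (185.7,206.6) in top. In side they are at (224,152) and (224.5,166).

```bash
cat >> h.py <<'E'
def tri(u1,v1,u2,v2):
    P=[]
    for n in('top','side'):
        K,R,t=cam(n);P.append(K@np.c_[R,t])
    X=cv2.triangulatePoints(P[0],P[1],np.array([[u1],[v1]],float),np.array([[u2],[v2]],float));return (X[:3]/X[3]).ravel()
def totool(d,yaw):  # world shift -> tool axes (pointing down)
    c,s=np.cos(yaw),np.sin(yaw); return np.array([c*d[0]+s*d[1], s*d[0]-c*d[1], -d[2]])
E
python3 - <<'E'
from h import *
p=lambda *a:print(*[np.round(x,1) for x in a])
p(ray('top',180,205.8,97),ray('side',224.2,151.9,97),tri(180,205.8,224.2,151.9))
p(ray('top',185.7,206.6,56),ray('side',224.5,166.4,56),tri(185.7,206.6,224.5,166.4))
t=ray('top',356.0,257.4,52)
# side fin top: c3 corners (95,385)(165,372) front ... top-face centre ~ (132,380)
p(t,ray('side',240+132/5.571,250+85/5.9,52),tri(356,257.4,240+132/5.571,250+85/5.9))
c=ray('top',355.5,247,18)
box=cv2.boxPoints(((355.5,247.0),(27.29,33.37),9.46))
W=np.array([ray('top',u,v,18) for u,v in box]);p(W)
e=[W[(i+1)%4]-W[i] for i in range(4)];p([np.linalg.norm(x) for x in e],[np.degrees(np.arctan2(x[1],x[0])) for x in e],c)
p(ray('top',187.45,209.05,45))
p(ray('top',255,270,10), ray('top',187.5,209,50))
E
```

```text
[572.9 185.5  97. ] [571.3 185.8  97. ] [572.2 186.   96.6]
[572.5 183.2  56. ] [568.2 182.5  56. ] [571.1 184.6  54.2]
[ 443.5 -215.8   52. ] [ 442.  -214.2   52. ] [ 442.6 -215.2   52.4]
[[ 432.1 -180.2   18. ]
 [ 511.6 -195.9   18. ]
 [ 499.2 -260.9   18. ]
 [ 419.9 -245.    18. ]]
[81.1 66.2 80.9 66. ] [ -11.2 -100.8  168.7   79.3] [ 465.6 -220.5   18. ]
[567. 182.  45.]
[414.3  26.2  10. ] [567.  180.6  50. ]
```

>>> carry_out([
  {"dp": [-480,-734,80],"yaw": -2.2},
  {"dp": [-480,-734,80],"yaw": -2.2},
  {"dp": [-480,-734,80],"yaw": -2.2},
  {"dp": [-480,-734,80],"yaw": -2.2},
  {"dp": [-480,-734,80],"yaw": -2.2},
  {"dp": [-480,-734,80],"yaw": -2.2},
  {"dp": [-480,-734,80],"yaw": -2.2},
  {"dp": [-480,-734,80],"yaw": -2.2},
  {"dp": [-480,-734,80],"yaw": -2.2},
  {"dp": [-480,-734,80],"yaw": -2.2},
  {"dp": [-480,-734,80],"yaw": -2.2},
  {"dp": [-480,-734,80],"yaw": -2.2},
], fingers=1)

```text
clock: 1.6
eef_pos: [398.3, -95.9, 171.1]
tcp_rot: [3.141, 0.001, 2.949]
contact_force: [1.8, 1.9, -0.4]
opening: 1.001
grasp_force: 0.0
```

>>> carry_out([
  {"dp": [-67,-111,61],"yaw": 0},
  {"dp": [-67,-111,61],"yaw": 0},
  {"dp": [-67,-111,61],"yaw": 0},
  {"dp": [-67,-111,61],"yaw": 0},
  {"dp": [-67,-111,61],"yaw": 0},
])

```text
clock: 2.22
eef_pos: [442.0, -214.1, 110.6]
tcp_rot: [3.141, -0.0, 2.95]
contact_force: [0.4, 0.8, 0.0]
opening: 1.001
grasp_force: 0.0
```

Run:
```python
from h import *
a=r.grab_frame('top');b=r.grab_frame('side')
s=r.sense();print(s['eef_pos'],np.degrees(s['tcp_rot']),s['contact_force'])
for n,i in(('t',a[190:300,300:410]),('s',b[190:320,200:330])): save(cv2.resize(i,(390,390),interpolation=2),n+'.png')
cv2.imwrite('pics/p2.png',np.hstack([cv2.imread('pics/t.png'),cv2.imread('pics/s.png')]))
```

```text
[ 442.35439537 -214.11991308  110.8944895 ] [-1.79999081e+02  3.36513622e-02  1.69059198e+02] [0.35506568 0.57233385 0.37259942]
```

View pics/p2.png

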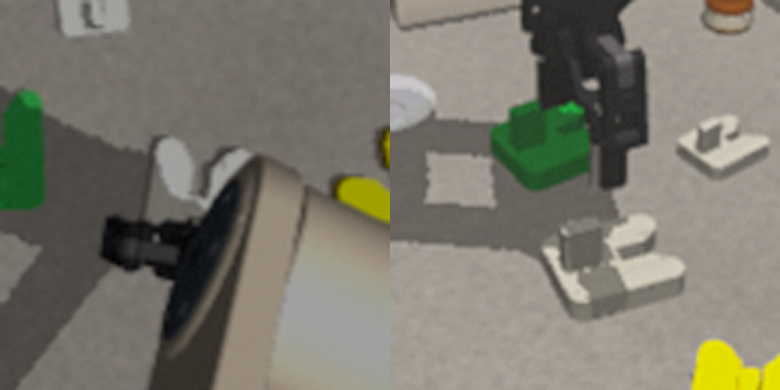

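The gripper stands over the fin; the large grey weight is unmoved and clear of the fingers. Next I descend and grip.

>>> carry_out([
  {"dp": [-1,-1.3,30],"yaw": 0},
  {"dp": [-1,-1.3,60],"yaw": 0},
  {"dp": [-1,-1.3,70],"yaw": 0},
  {"dp": [-1,-1.3,78],"yaw": 0},
  {"dp": [-1,-1.3,78],"yaw": 0},
  {"dp": [-1,-1.3,78],"yaw": 0},
])

```text
clock: 3.08
eef_pos: [443.7, -217.0, 32.9]
tcp_rot: [-3.141, 0.001, 2.949]
contact_force: [0.7, 0.3, 0.3]
opening: 0.999
grasp_force: 0.0
```

>>> carry_out([
  {"dp": [0,0,0]},
  {"dp": [0,0,0]},
  {"dp": [0,0,0]},
  {"dp": [0,0,0]},
  {"dp": [0,0,0]},
  {"dp": [0,0,0]},
  {"dp": [0,0,0]},
  {"dp": [0,0,0]},
], fingers=-1, grip_force=80)

```text
schema error: expected keys dp, yaw
```

>>> carry_out([
  {"dp": [0,0,0],"yaw": 0},
  {"dp": [0,0,0],"yaw": 0},
  {"dp": [0,0,0],"yaw": 0},
  {"dp": [0,0,0],"yaw": 0},
  {"dp": [0,0,0],"yaw": 0},
  {"dp": [0,0,0],"yaw": 0},
  {"dp": [0,0,0],"yaw": 0},
  {"dp": [0,0,0],"yaw": 0},
], fingers=-1, grip_force=80)

```text
clock: 4.08
eef_pos: [443.2, -216.8, 32.4]
tcp_rot: [3.142, 0.0, 2.949]
contact_force: [-0.1, 0.5, 5.9]
opening: 0.126
grasp_force: 78.7
```

>>> carry_out([
  {"dp": [0,0,-10],"yaw": 0},
  {"dp": [0,0,-40],"yaw": 0},
  {"dp": [0,0,-70],"yaw": 0},
  {"dp": [0,0,-90],"yaw": 0},
  {"dp": [0,0,-90],"yaw": 0},
  {"dp": [0,0,-90],"yaw": 0},
])

```text
clock: 4.82
eef_pos: [442.4, -216.5, 121.4]
tcp_rot: [3.141, -0.001, 2.949]
contact_force: [-0.5, 0.1, -6.1]
opening: 0.124
grasp_force: 78.7
```

Run:
```python
from h import *
b=r.grab_frame('side')
s=r.sense();print(s['eef_pos'],np.degrees(s['tcp_rot']),s['contact_force'],s['wrist_torque'],s['opening'])
save(cv2.resize(b[150:320,180:350],(600,600),interpolation=2),'p3.png')
```

```text
[ 442.30014162 -216.41842716  121.11831882] [ 1.79969981e+02 -1.14823293e-01  1.68973483e+02] [ 0.3511905  -0.31325977 -6.74810676] [0.01341728 0.05826003 0.00726188] 0.12572588318387823
```

View pics/p3.png

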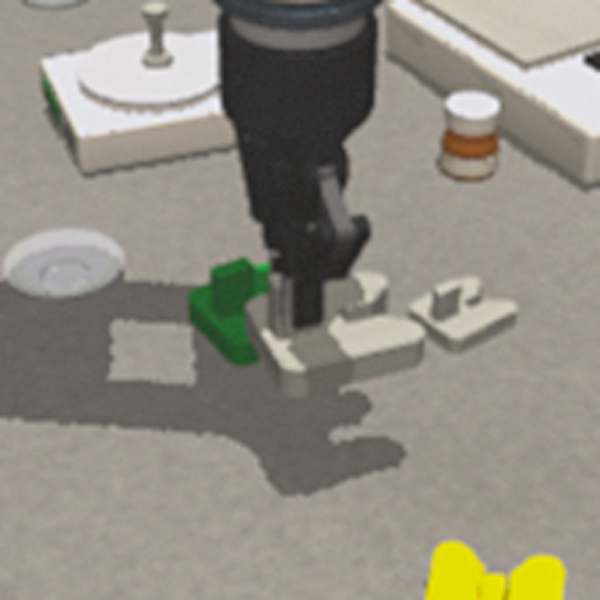

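The weight is held level and clear; the dish, jar and small weight are undisturbed. Next I carry it to a stand-off short of the post.

>>> carry_out([
  {"dp": [2,20,0],"yaw": 0},
  {"dp": [6,60,0],"yaw": 0},
  {"dp": [11,110,0],"yaw": 0},
  {"dp": [17,160,0],"yaw": 0},
  {"dp": [22,210,0],"yaw": 0},
  {"dp": [27,260,0],"yaw": 0},
  {"dp": [32,310,0],"yaw": 0},
  {"dp": [37,360,0],"yaw": 0},
  {"dp": [41,395,0],"yaw": 0},
  {"dp": [43,413,0],"yaw": 0},
  {"dp": [43,419,0],"yaw": 0},
  {"dp": [43,419,0],"yaw": 0},
])

```text
clock: 6.38
eef_pos: [480.8, 202.0, 121.7]
tcp_rot: [-3.141, -0.001, 2.949]
contact_force: [-0.5, -0.8, -5.8]
opening: 0.123
grasp_force: 79.2
```

>>> carry_out([
  {"dp": [0,0,8],"yaw": 0},
  {"dp": [0,0,16],"yaw": 0},
  {"dp": [0,0,24.5],"yaw": 0},
  {"dp": [0,0,24.5],"yaw": 0},
  {"dp": [0,0,24.5],"yaw": 0},
])

```text
clock: 7.0
eef_pos: [481.2, 202.6, 97.6]
tcp_rot: [-3.142, -0.0, 2.949]
contact_force: [0.8, -0.4, -6.1]
opening: 0.127
grasp_force: 79.0
```

Run:
```python
from h import *
a=r.grab_frame('top');b=r.grab_frame('side')
s=r.sense();print(s['eef_pos'],np.degrees(s['tcp_rot']),s['contact_force'],s['wrist_torque'],s['opening'])
for n,i in(('t',a[160:260,140:240]),('s',b[120:220,160:260])): save(cv2.resize(i,(400,400),interpolation=2),n+'.png')
cv2.imwrite('pics/p4.png',np.hstack([cv2.imread('pics/t.png'),cv2.imread('pics/s.png')]))
```

```text
[481.29137499 202.74890349  97.87382727] [1.79987426e+02 2.04253114e-02 1.68978994e+02] [ 0.61077624  0.69766458 -6.37293408] [-0.04060851  0.11873677  0.03698128] 0.12118311562010098
```

View pics/p4.png

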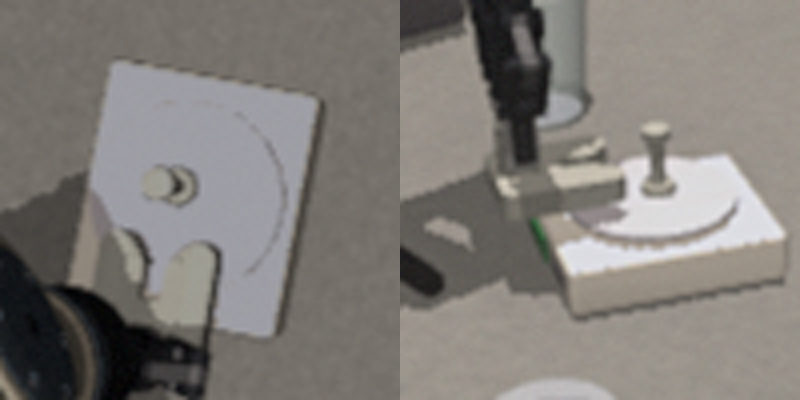

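Stand-off view. In top, the right prong tip is at about px (190.5,220.5) and the left prong tip at about (171,217.5), with the post ahead of the gap. In side, the weight's top is below the cap and its underside above the boss. Next I check the lateral offset numerically.

Run:
```python
from h import *
s=r.sense();tcp=s['eef_pos'];y=s['tcp_rot'][2]-np.pi;wx=np.array([np.cos(y),np.sin(y)]);wy=np.array([-wx[1],wx[0]])
f=lambda P:(round(float((P[:2]-tcp[:2])@wx),1),round(float((P[:2]-tcp[:2])@wy),1))
a=cv2.imread('pics/t.png');
for nm,u,v,z in(('Rtip',202,242,82),('Router',218,260,82),('Rtop of left tip',125,230,82),('cap',158,183,97),('boss',179,186,56)):
    print(nm,f(ray('top',140+u/4,160+v/4,z)))
# prong edge rows in HSV along crop rows
im=cv2.imread('pics/t.png')[:,:,:]
for row in (250,262,274): print(row,im[row,100:230:4].sum(1)//3)
print('cap side',f(ray('side',160+255/4,120+130/4,95)),'boss side',f(ray('side',160+258/4,120+187/4,56)),'post',f(np.array([572,185.])))
```

```text
Rtip (63.8, -25.2)
Router (55.2, -36.2)
Rtop of left tip (63.1, 20.0)
cap (93.1, 1.8)
boss (93.2, 0.6)
250 [105  97 100 102  98 113 143 153 150 135  89  62 103 152 162 159 160 160
 161 154 144 144 147 152 155 155 155 137  90  70 112 153 162]
262 [100  98 100 102 102  99 114 144 154 156 142  81  56 103 151 162 160 156
 150 147 141 147 153 153 154 154 154 156 143  81  88 147 163]
274 [ 97  99 102 102 102 100 101 122 146 154 134  84 107 153 162 160 157 153
 152 151 151 152 153 154 154 155 155 150 118  76 105 152 161]
cap side (90.6, 1.5) boss side (88.6, -5.2) post (92.4, -0.1)
```

Relative to the TCP the slot centre reads -2.3 mm and the post +1.2 mm in the same view. I'll shift about +3 mm sideways and enter the funnel slowly.

>>> carry_out([
  {"dp": [0,1.5,0.7],"yaw": 0},
  {"dp": [0,3.2,1.5],"yaw": 0},
  {"dp": [-8,3.2,1.5],"yaw": 0},
  {"dp": [-16,3.2,1.5],"yaw": 0},
  {"dp": [-24,3.2,1.5],"yaw": 0},
  {"dp": [-30,3.2,1.5],"yaw": 0},
  {"dp": [-34,3.2,1.5],"yaw": 0},
  {"dp": [-36,3.2,1.5],"yaw": 0},
  {"dp": [-38,3.2,1.5],"yaw": 0},
  {"dp": [-38,3.2,1.5],"yaw": 0},
  {"dp": [-38,3.2,1.5],"yaw": 0},
])

```text
clock: 8.48
eef_pos: [518.9, 198.5, 96.2]
tcp_rot: [-3.142, -0.0, 2.949]
contact_force: [0.0, -0.1, -6.7]
opening: 0.128
grasp_force: 79.1
```

Run:
```python
from h import *
a=r.grab_frame('top');b=r.grab_frame('side')
s=r.sense();print(s['eef_pos'],np.degrees(s['tcp_rot']),s['contact_force'],s['wrist_torque'],s['opening'])
for n,i in(('t',a[180:230,160:210]),('s',b[130:190,190:250])): save(cv2.resize(i,(400,400),interpolation=2),n+'.png')
cv2.imwrite('pics/p5.png',np.hstack([cv2.imread('pics/t.png'),cv2.imread('pics/s.png')]))
```

```text
[518.86705226 198.54814558  96.1693382 ] [-1.79996422e+02 -5.88048559e-03  1.68983186e+02] [-0.63434038 -0.09026725 -6.51775166] [-0.00756018  0.08184821 -0.02331372] 0.12476051879147243
```

View pics/p5.png

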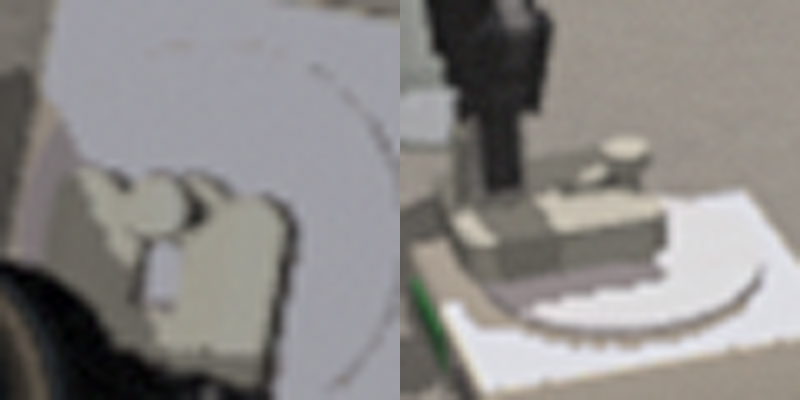

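The post has entered between the prongs: cap at px (179.8,205.6), slot's right edge at about (182.5,214), cap above the weight. I'll check the residual offset.

Run:
```python
from h import *
s=r.sense();tcp=s['eef_pos'];y=s['tcp_rot'][2]-np.pi;wx=np.array([np.cos(y),np.sin(y)]);wy=np.array([-wx[1],wx[0]])
f=lambda P:(round(float((P[:2]-tcp[:2])@wx),1),round(float((P[:2]-tcp[:2])@wy),1))
g=lambda u,v,z:f(ray('top',160+u/8,180+v/8,z))
print('slot R edge',g(182,255,82),g(179,300,82),'outer R',g(282,240,82),g(272,320,82),'cap',g(158,205,97))
```

```text
slot R edge (42.7, -7.1) (29.8, -8.5) outer R (51.8, -34.8) (28.6, -36.1) cap (55.8, -1.8)
```

>>> carry_out([
  {"dp": [-1,-0.3,0],"yaw": 0},
  {"dp": [-2,-0.3,0],"yaw": 0},
  {"dp": [-3,-0.3,0],"yaw": 0},
  {"dp": [-4,-0.3,0],"yaw": 0},
  {"dp": [-5,-0.3,0],"yaw": 0},
  {"dp": [-6,-0.3,0],"yaw": 0},
  {"dp": [-7,-0.3,0],"yaw": 0},
])

```text
clock: 9.45
eef_pos: [525.9, 196.9, 96.1]
tcp_rot: [-3.142, -0.0, 2.949]
contact_force: [-0.1, 0.1, -6.0]
opening: 0.127
grasp_force: 79.1
```

>>> carry_out([
  {"dp": [-0.5,0,0],"yaw": 0},
  {"dp": [-1,0,0],"yaw": 0},
  {"dp": [-1.5,0,0],"yaw": 0},
  {"dp": [-2,0,0],"yaw": 0},
])

```text
clock: 9.95
eef_pos: [527.8, 196.5, 96.2]
tcp_rot: [3.142, 0.0, 2.949]
contact_force: [0.3, -0.3, -6.6]
opening: 0.125
grasp_force: 79.1
```

Free so far. I continue in small steps.

>>> carry_out([
  {"dp": [-0.5,0,0],"yaw": 0},
  {"dp": [-1,0,0],"yaw": 0},
  {"dp": [-1.5,0,0],"yaw": 0},
  {"dp": [-2,0,0],"yaw": 0},
  {"dp": [-2.5,0,0],"yaw": 0},
  {"dp": [-3,0,0],"yaw": 0},
])

```text
clock: 10.7
eef_pos: [530.8, 195.9, 96.2]
tcp_rot: [-3.142, 0.0, 2.949]
contact_force: [0.2, 0.1, -5.9]
opening: 0.126
grasp_force: 79.1
```

>>> carry_out([
  {"dp": [-0.5,0,0],"yaw": 0},
  {"dp": [-1,0,0],"yaw": 0},
  {"dp": [-1.5,0,0],"yaw": 0},
  {"dp": [-2,0,0],"yaw": 0},
  {"dp": [-2.5,0,0],"yaw": 0},
  {"dp": [-3,0,0],"yaw": 0},
])

```text
clock: 11.45
eef_pos: [533.7, 195.3, 96.1]
tcp_rot: [-3.142, -0.0, 2.949]
contact_force: [0.9, -0.1, -6.3]
opening: 0.124
grasp_force: 79.1
```

>>> carry_out([
  {"dp": [-0.5,0,0],"yaw": 0},
  {"dp": [-1,0,0],"yaw": 0},
  {"dp": [-1.5,0,0],"yaw": 0},
  {"dp": [-2,0,0],"yaw": 0},
  {"dp": [-2.5,0,0],"yaw": 0},
  {"dp": [-3,0,0],"yaw": 0},
  {"dp": [-3.5,0,0],"yaw": 0},
  {"dp": [-4,0,0],"yaw": 0},
])

```text
clock: 12.45
eef_pos: [537.6, 194.6, 96.1]
tcp_rot: [3.142, -0.0, 2.949]
contact_force: [-0.0, -0.6, -6.5]
opening: 0.123
grasp_force: 79.1
```

>>> carry_out([
  {"dp": [-0.4,0,0],"yaw": 0},
  {"dp": [-0.8,0,0],"yaw": 0},
  {"dp": [-1.2,0,0],"yaw": 0},
  {"dp": [-1.2,0,0],"yaw": 0},
])

```text
clock: 12.95
eef_pos: [538.8, 194.4, 96.2]
tcp_rot: [-3.142, 0.0, 2.949]
contact_force: [1.1, 0.6, -6.2]
opening: 0.122
grasp_force: 79.1
```

>>> carry_out([
  {"dp": [-0.4,0,0],"yaw": 0},
  {"dp": [-0.8,0,0],"yaw": 0},
  {"dp": [-0.8,0,0],"yaw": 0},
])

```text
clock: 13.32
eef_pos: [539.6, 194.2, 96.1]
tcp_rot: [-3.142, -0.0, 2.949]
contact_force: [0.0, 1.0, -5.9]
opening: 0.126
grasp_force: 79.1
```

>>> carry_out([
  {"dp": [-0.4,0,0],"yaw": 0},
  {"dp": [-0.8,0,0],"yaw": 0},
  {"dp": [-0.8,0,0],"yaw": 0},
])

```text
clock: 13.7
eef_pos: [540.4, 194.1, 96.1]
tcp_rot: [-3.142, 0.0, 2.949]
contact_force: [-0.1, 1.0, -6.9]
opening: 0.129
grasp_force: 79.1
```

>>> carry_out([
  {"dp": [-0.3,0,0],"yaw": 0},
  {"dp": [-0.6,0,0],"yaw": 0},
  {"dp": [-0.6,0,0],"yaw": 0},
])

```text
clock: 14.08
eef_pos: [541.0, 194.0, 96.1]
tcp_rot: [-3.142, -0.0, 2.949]
contact_force: [0.1, -0.1, -5.9]
opening: 0.124
grasp_force: 79.1
```

>>> carry_out([
  {"dp": [-0.25,0,0],"yaw": 0},
  {"dp": [-0.5,0,0],"yaw": 0},
  {"dp": [-0.5,0,0],"yaw": 0},
])

```text
clock: 14.45
eef_pos: [541.5, 193.8, 96.1]
tcp_rot: [-3.142, 0.0, 2.949]
contact_force: [0.2, 0.0, -5.9]
opening: 0.127
grasp_force: 79.1
```

>>> carry_out([
  {"dp": [-0.25,0,0],"yaw": 0},
  {"dp": [-0.5,0,0],"yaw": 0},
  {"dp": [-0.5,0,0],"yaw": 0},
])

```text
clock: 14.82
eef_pos: [542.0, 193.7, 96.2]
tcp_rot: [-3.142, 0.0, 2.949]
contact_force: [-0.2, -0.5, -5.4]
opening: 0.122
grasp_force: 79.1
```

>>> carry_out([
  {"dp": [-0.2,0,0],"yaw": 0},
  {"dp": [-0.4,0,0],"yaw": 0},
  {"dp": [-0.4,0,0],"yaw": 0},
])

```text
clock: 15.2
eef_pos: [542.3, 193.7, 96.1]
tcp_rot: [-3.142, -0.0, 2.949]
contact_force: [0.5, 0.5, -6.1]
opening: 0.128
grasp_force: 79.1
```

>>> carry_out([
  {"dp": [-0.2,0,0],"yaw": 0},
  {"dp": [-0.4,0,0],"yaw": 0},
  {"dp": [-0.4,0,0],"yaw": 0},
])

```text
clock: 15.58
eef_pos: [542.5, 193.6, 96.1]
tcp_rot: [-3.141, -0.0, 2.949]
contact_force: [-1.0, 0.6, -5.4]
opening: 0.124
grasp_force: 79.2
```

>>> carry_out([
  {"dp": [-0.15,0,0],"yaw": 0},
  {"dp": [-0.3,0,0],"yaw": 0},
  {"dp": [-0.3,0,0],"yaw": 0},
])

```text
clock: 15.95
eef_pos: [542.6, 193.6, 96.1]
tcp_rot: [-3.141, -0.001, 2.949]
contact_force: [-3.8, 2.2, -4.7]
opening: 0.12
grasp_force: 79.2
```

Contact with the slot's end (about 4 N). I back off a millimetre or so and lower.

>>> carry_out([
  {"dp": [0.8,0,0],"yaw": 0},
  {"dp": [1.6,0,0],"yaw": 0},
  {"dp": [1.6,0,0],"yaw": 0},
])

```text
clock: 16.32
eef_pos: [541.8, 193.8, 96.2]
tcp_rot: [3.141, 0.001, 2.949]
contact_force: [0.7, 0.3, -5.1]
opening: 0.125
grasp_force: 79.1
```

>>> carry_out([
  {"dp": [0,0,1],"yaw": 0},
  {"dp": [0,0,2],"yaw": 0},
  {"dp": [0,0,3],"yaw": 0},
  {"dp": [0,0,4],"yaw": 0},
  {"dp": [0,0,5],"yaw": 0},
  {"dp": [0,0,5],"yaw": 0},
])

```text
clock: 17.08
eef_pos: [541.4, 193.8, 91.0]
tcp_rot: [-3.142, -0.0, 2.949]
contact_force: [0.6, -0.1, -5.3]
opening: 0.123
grasp_force: 79.1
```

>>> carry_out([
  {"dp": [0,0,0.5],"yaw": 0},
  {"dp": [0,0,1],"yaw": 0},
  {"dp": [0,0,1.5],"yaw": 0},
  {"dp": [0,0,2],"yaw": 0},
  {"dp": [0,0,2],"yaw": 0},
])

```text
clock: 17.7
eef_pos: [541.4, 193.8, 89.1]
tcp_rot: [-3.142, -0.0, 2.949]
contact_force: [0.1, 0.1, -6.0]
opening: 0.119
grasp_force: 79.1
```

>>> carry_out([
  {"dp": [0,0,0.4],"yaw": 0},
  {"dp": [0,0,0.8],"yaw": 0},
  {"dp": [0,0,1.2],"yaw": 0},
  {"dp": [0,0,1.2],"yaw": 0},
])

```text
clock: 18.2
eef_pos: [541.4, 193.8, 87.9]
tcp_rot: [-3.142, -0.0, 2.949]
contact_force: [-0.8, -0.1, -6.3]
opening: 0.124
grasp_force: 79.1
```

>>> carry_out([
  {"dp": [0,0,0.4],"yaw": 0},
  {"dp": [0,0,0.8],"yaw": 0},
  {"dp": [0,0,1.2],"yaw": 0},
  {"dp": [0,0,1.2],"yaw": 0},
])

```text
clock: 18.7
eef_pos: [541.4, 193.8, 86.7]
tcp_rot: [-3.142, -0.0, 2.949]
contact_force: [0.8, -0.2, -5.6]
opening: 0.126
grasp_force: 79.1
```

>>> carry_out([
  {"dp": [0,0,0.4],"yaw": 0},
  {"dp": [0,0,0.8],"yaw": 0},
  {"dp": [0,0,1.2],"yaw": 0},
  {"dp": [0,0,1.2],"yaw": 0},
])

```text
clock: 19.2
eef_pos: [541.4, 193.8, 85.5]
tcp_rot: [-3.142, -0.0, 2.949]
contact_force: [-0.5, 0.9, -6.3]
opening: 0.125
grasp_force: 79.1
```

>>> carry_out([
  {"dp": [0,0,0.4],"yaw": 0},
  {"dp": [0,0,0.8],"yaw": 0},
  {"dp": [0,0,1.2],"yaw": 0},
  {"dp": [0,0,1.2],"yaw": 0},
])

```text
clock: 19.7
eef_pos: [541.4, 193.9, 84.3]
tcp_rot: [3.142, -0.0, 2.949]
contact_force: [0.2, 0.2, -5.3]
opening: 0.126
grasp_force: 79.1
```

>>> carry_out([
  {"dp": [0,0,0.4],"yaw": 0},
  {"dp": [0,0,0.8],"yaw": 0},
  {"dp": [0,0,0.8],"yaw": 0},
])

```text
clock: 20.08
eef_pos: [541.4, 193.9, 83.5]
tcp_rot: [-3.142, -0.0, 2.949]
contact_force: [-0.2, -0.6, -6.8]
opening: 0.124
grasp_force: 79.1
```

>>> carry_out([
  {"dp": [0,0,0.3],"yaw": 0},
  {"dp": [0,0,0.6],"yaw": 0},
  {"dp": [0,0,0.6],"yaw": 0},
])

```text
clock: 20.45
eef_pos: [541.4, 193.8, 82.9]
tcp_rot: [-3.142, -0.0, 2.949]
contact_force: [-0.2, -0.1, -5.9]
opening: 0.123
grasp_force: 79.1
```

>>> carry_out([
  {"dp": [0,0,0.25],"yaw": 0},
  {"dp": [0,0,0.5],"yaw": 0},
  {"dp": [0,0,0.5],"yaw": 0},
])

```text
clock: 20.82
eef_pos: [541.5, 193.9, 82.5]
tcp_rot: [3.142, 0.0, 2.949]
contact_force: [0.3, -0.0, -4.8]
opening: 0.121
grasp_force: 79.3
```

>>> carry_out([
  {"dp": [0,0,0.2],"yaw": 0},
  {"dp": [0,0,0.4],"yaw": 0},
  {"dp": [0,0,0.4],"yaw": 0},
])

```text
clock: 21.2
eef_pos: [541.4, 193.9, 82.4]
tcp_rot: [3.142, 0.0, 2.949]
contact_force: [-3.8, -0.2, 3.1]
opening: 0.123
grasp_force: 80.2
```

Touched the pan at the expected height. Next I ease the grip and release.

>>> carry_out([
  {"dp": [0,0,0],"yaw": 0},
  {"dp": [0,0,0],"yaw": 0},
  {"dp": [0,0,0],"yaw": 0},
], grip_force=20)

```text
clock: 21.58
eef_pos: [541.4, 193.9, 82.4]
tcp_rot: [3.142, -0.0, 2.949]
contact_force: [-4.8, -1.1, 5.4]
opening: 0.12
grasp_force: 80.6
```

>>> carry_out([
  {"dp": [0,0,0],"yaw": 0},
  {"dp": [0,0,0],"yaw": 0},
  {"dp": [0,0,0],"yaw": 0},
  {"dp": [0,0,0],"yaw": 0},
  {"dp": [0,0,0],"yaw": 0},
  {"dp": [0,0,0],"yaw": 0},
], fingers=0.2)

```text
clock: 22.32
eef_pos: [541.5, 193.9, 82.0]
tcp_rot: [3.142, 0.0, 2.949]
contact_force: [0.3, 0.2, -0.9]
opening: 0.6
grasp_force: 0.0
```

>>> carry_out([
  {"dp": [0,0,-5],"yaw": 0},
  {"dp": [0,0,-20],"yaw": 0},
  {"dp": [0,0,-50],"yaw": 0},
  {"dp": [0,0,-90],"yaw": 0},
  {"dp": [50,0,-120],"yaw": 0},
  {"dp": [100,0,-140],"yaw": 0},
  {"dp": [130,0,-140],"yaw": 0},
  {"dp": [130,0,-140],"yaw": 0},
])

```text
clock: 23.32
eef_pos: [412.4, 219.0, 223.4]
tcp_rot: [3.141, 0.001, 2.951]
contact_force: [0.3, 0.7, 0.5]
opening: 0.603
grasp_force: 0.0
```

Run:
```python
from h import *
a=r.grab_frame('top');b=r.grab_frame('side')
s=r.sense();print(s['clock'],s['eef_pos'],s['contact_force'],s['opening'])
for n,i in(('t',a[170:250,150:230]),('s',b[130:210,180:260])): save(cv2.resize(i,(400,400),interpolation=2),n+'.png')
cv2.imwrite('pics/p6.png',np.hstack([cv2.imread('pics/t.png'),cv2.imread('pics/s.png')]))
```

```text
23.425 [414.50806536 218.97868663 223.02779236] [-0.50230162  0.38057791  0.06217135] 0.6013975064416954
```

View pics/p6.png

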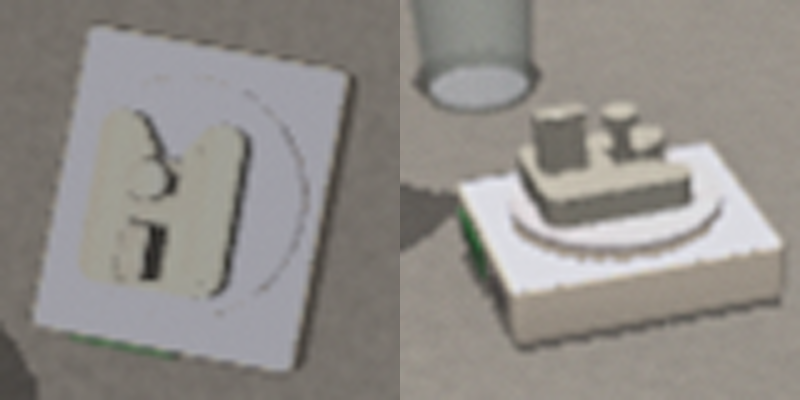

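The weight lies flat on the pan with the post in its slot (cap at px (181,206)), and the gripper is clear. I'll hand it in.

```bash
python3 -c "
from rig import r
print(r.sign_off())"
```

```text
the job is handed in; nothing more can be done
None
```

The larger slotted weight is flat on the pan with the post in its slot, released, and the job was handed in at about 23 s; the hand-in returned no verdict, so I'm going by the final pictures and force readings.

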